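# Put the workshop accessories away in their fitted foam trays

### The arm

A 6-joint arm with a two-finger parallel gripper is mounted at the origin on the work surface. World frame = base frame: x ahead of the robot, y to its left, z up, the work surface at z = 0. Lengths are in mm, angles in degrees, forces in N, time in s.
With the tool pointing down it reaches from about 300 to 850 mm from the base axis. Payload 4.2 kg.
Tool frame: the origin (TCP) lies midway between the tips of the shut fingers; the grasp point (between the pads) lies 19 mm behind it; z points along the fingers, y is the direction in which the jaws open and shut (so a half turn about z gives the same grasp; the last joint's range is limited). The gripper opens to 91 mm and grips with 3 to 60 N. Pads are 32 mm wide; open, the fingers measure 118 mm over their backs; the gripper's body (76 mm by 178 mm) begins 60 mm behind the grasp point.
Start: joints at [73.969, 18.312, 89.639, -0, 72.044, -1.146], TCP at [147.712, 555.72, 213.976] pointing down, gripper open.
Joint ranges: [-177.97, 177.97], [-48.28, 115.42], [12.27, 149.76], [-77.06, 257.06], [2.81, 150.46], [-146.56, 146.56]. Speed limits (degrees/s): [147.25, 147.25, 180, 180, 180, 180].

### API

Orientations are given as [roll, pitch, yaw] about the fixed x, y, z axes, in that order (R = Rz(yaw) Ry(pitch) Rx(roll)).
In Python, from workcell import env gives the robot as it stands.
- The arm moves only by the shell command python3 -m jog 'ROWS' [FORCE]. ROWS is JSON, a list of rows, each an object of numbers: "dx", "dy", "dz": the shift along the world's x, y, z in m; "wx", "wy", "wz": the turn, a rotation vector about the world's x, y, z in rad; "grip": the gripper's target within -1 to 1 (shut at 1, half-way at 0, fully open at -1). In form: [{"dx": .., "dy": .., "dz": .., "wx": .., "wy": .., "wz": .., "grip": ..}, ...]. A call has 1 to 10 rows; each row shifts and turns the commanded pose from where the row before left it; what a row does not reach is not made up. A row lasts 1/10 s, in which the tool goes at most 50 mm and 8.59 degrees, less where a joint would pass 70% of its speed; a pose out of reach is approached as far as the arm can. A call with a gripper value outside its range is refused whole. The fingers move at their own pace and stop on an object; FORCE is the grip in N (left out, the last holds). Time passes only in rows, so rows that do not move let the fingers close. It gives the time, the measured TCP pose, the force and the opening at its end, in the units of the state.
- env.state(): the state, without advancing time (a new reading comes with each control period).
- env.grab_frame(name): name is "scene" or "top" or "wrist"; returns the picture (420x560x3 uint8, red, green, blue); there is no depth.
- env.get_calibration(name): a dict with "fx", "fy", "cx", "cy" (pixels), "R" (3x3) and "t" (3): a world point X has camera coordinates R X + t. Camera axes: x right, y down, z forward; pixel columns grow to the right and rows downward; lengths in mm; the calibration is good to about 2 mm. The wrist camera is an equidistant fisheye: a pixel r from the principal point sees the ray r / f radians off the axis. A picture is of the moment at which its call begins: read the wrist's pose just before it. get_calibration takes no time and is no camera call; for the wrist camera it gives the pose at the moment of the call.
- env.job_done(): hands the job in, once; it reports no verdict.
The state is a dict: "time_s": time; "qpos": joint angles; "qvel": joint speeds; "effort": joint torques, N m; "ee_pos": TCP position; "ee_rot": TCP orientation; "force": force on the tool from outside, world axes, zero at the start; "torque": the same for the moment, N m; "gripper_width": finger opening in mm.
Only numpy, scipy, OpenCV 4.12 (cv2) and the standard library are available. Lean on these libraries where they do the work, as an engineer would, in place of code of your own. Each camera call takes 0.05 s, during which the arm holds its last target. There are 200 camera calls.

### The job

Put the four accessories away, each upright as it stands now and lying flat on the floor of the foam tray whose cut-out has its shape: the large hole saw in the large round cut-out, the small hole saw in the small round one, the wooden push block in the oblong one and the L-shaped clamping square in the L-shaped one. Leave the tape measure and the wax tin standing where they are.

Things in the scene. Friction and masses are not known exactly. Their poses are not given: they have to be found in the camera images.
- holesaw_large: Large hole saw: plain steel cup standing mouth down, 60 mm diameter, 46 mm tall, closed flat top with a dark arbor hole; about 0.22 kg. Origin: centre of its underside, z up. Grip across its diameter.
- holesaw_small: Small hole saw: the same steel cup but 36 mm diameter, 46 mm tall; about 0.11 kg. Origin: centre of its underside, z up.
- push_block: Wooden push block: base 90 mm (x) by 46 mm (y), 16 mm thick, with a centred upright ridge handle 78 mm (x) by 22 mm (y) on it, total height 52 mm; about 0.18 kg. Either way round is the same. Origin: centre of its underside, z up. Grip the ridge across y.
- clamp_square: L-shaped aluminium corner clamping square, two legs each 84 mm long outside, 22 mm wide and 38 mm tall; about 0.16 kg. Origin: underside, at the centre of the 84 x 84 mm square that encloses the L (empty space beside the legs). One leg runs along x, its centre line at y = -31 mm; the other runs along y, its centre line at x = -31 mm; the corner is at (-42, -42) mm; z up. Good grip: across the x leg at (6, -31) mm.
- round_tray_large: Fixed black foam tray, white floor 4 mm thick, top of the foam 12 mm above the bench, so the cut-out is 8 mm deep and 7 mm wider all round than its tool. Origin: underside, at the centre of the cut-out; z up. Tray 102 x 102 mm, round cut-out 74 mm in diameter, for the large hole saw.
- round_tray_small: Fixed black foam tray, white floor 4 mm thick, top of the foam 12 mm above the bench, so the cut-out is 8 mm deep and 7 mm wider all round than its tool. Origin: underside, at the centre of the cut-out; z up. Tray 80 x 80 mm, round cut-out 50 mm in diameter, for the small hole saw.
- oblong_tray: Fixed black foam tray, white floor 4 mm thick, top of the foam 12 mm above the bench, so the cut-out is 8 mm deep and 7 mm wider all round than its tool. Origin: underside, at the centre of the cut-out; z up. Tray 126 mm (x) by 82 mm (y), rectangular cut-out 104 mm (x) by 60 mm (y), for the push block; block's x along tray's x.
- l_tray: Fixed black foam tray, white floor 4 mm thick, top of the foam 12 mm above the bench, so the cut-out is 8 mm deep and 7 mm wider all round than its tool. Origin: underside, at the centre of the cut-out; z up. Tray 118 x 118 mm with an L-shaped cut-out, 98 mm long outside and 36 mm wide in each leg, its corner towards (-x, -y); the clamping square fits when its origin and axes coincide with the tray's.
- tape_measure: Bystander: black tape measure case 64 x 34 mm, 56 mm tall, with a small steel tip at its +x foot, loose. Origin: centre of its underside. Leave it.
- wax_tin: Bystander: round brass-coloured metal tin with a smooth pale lid, 66 mm diameter, 55 mm tall, loose. Origin: centre of its underside. Leave it.
There are look-alikes about, which are no part of the job. Leave any orange look-alike of the l_tray alone.

How it is judged:
By the outcome, as a careful person would: the job done as asked, in the order asked, and still so for the second after the job is handed in, with the robot touching nothing.
It also fails if it takes over 131 s, if anything falls off the work surface, if the arm or the gripper's body presses on something with over 40 N, if the wrist force passes 120 N, or if a joint passes its speed limit or range.

## Working session

There is one attempt and no reset: what is moved stays moved. The work goes in short steps, Python scripts to look and compute and a shell command to move; the robot and the scene stay as the last step left them, time stands still between calls to the robot, and variables do not carry over. Pictures are saved under pics/ and viewed, about 12 in all and at most 16, crops included, and the job is handed in when it is done.

```bash
mkdir -p pics; ls; python3 - <<'E'
from workcell import env
import cv2,numpy as np
for n in ("scene","top"):
    f=env.grab_frame(n); cv2.imwrite(f"pics/{n}0.png",f[:,:,::-1])
    c=env.get_calibration(n); print(n,{k:np.round(v,4).tolist() for k,v in c.items()})
print(env.state())
E
```

```text
pics
scene {'fx': 413.757, 'fy': 413.757, 'cx': 274.3736, 'cy': 210.1996, 'R': [[0.8385, 0.5446, 0.0169], [0.4387, -0.6565, -0.6137], [-0.3231, 0.522, -0.7894]], 't': [-342.0507, -164.8, 1158.264]}
top {'fx': 474.2396, 'fy': 474.2396, 'cx': 279.2632, 'cy': 212.6346, 'R': [[-0.0261, -0.9995, -0.018], [-0.9837, 0.0289, -0.1776], [0.178, 0.0131, -0.9839]], 't': [9.5971, 440.5122, 1301.0785]}
{'time_s': 0.1, 'qpos': array([ 7.39694141e+01,  1.83474437e+01,  8.96977098e+01,  2.03621567e-04,
        7.20441242e+01, -1.14628517e+00]), 'qvel': array([-0.03558181, -0.1082752 , -0.17583005,  0.04449931,  0.02094912,
       -0.06092482]), 'effort': array([ 9.28469526e-04, -4.13331342e+01, -2.32509685e+01,  7.30613549e-02,
        4.22329945e-02, -5.97899952e-05]), 'ee_pos': array([147.57953344, 555.28406965, 213.22127321]), 'ee_rot': array([-1.79910744e+02, -1.97957862e-03,  1.65115635e+02]), 'force': array([0.01762615, 0.43994597, 0.59485031]), 'torque': array([ 0.00671477,  0.00876897, -0.00128127]), 'gripper_width': 91.11477140341391}
```

View pics/scene0.png

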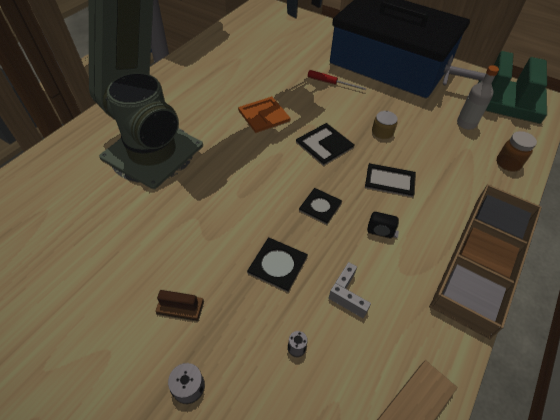

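View pics/top0.png

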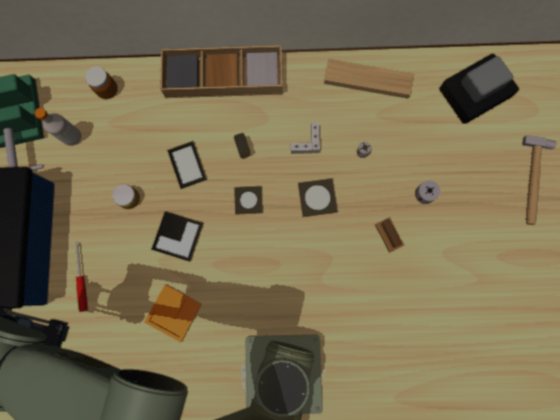

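Scene view: trays at about L (324,143), oblong (390,180), small round (320,206), large round (278,264). Tools: push block (180,305), large saw (186,383), small saw (297,344), square (350,290). Bystanders: tape (383,225) and tin (385,125). L-tray candidates in the top view are the black one at (178,236) and the orange one at (173,312); the black one matches the description. I'll enlarge next.

```bash
python3 - <<'E'
import cv2
t=cv2.imread("pics/top0.png"); s=cv2.imread("pics/scene0.png")
def crop(im,x,y,w,h,k,n):
    c=cv2.convertScaleAbs(cv2.resize(im[y:y+h,x:x+w],None,fx=k,fy=k,interpolation=cv2.INTER_CUBIC),alpha=1.5)
    for i in range(0,w,20):
        cv2.line(c,(i*k,0),(i*k,6),(0,0,255),1); 
        cv2.putText(c,str(x+i),(i*k,16),0,.35,(0,0,255),1)
    for j in range(0,h,20):
        cv2.line(c,(0,j*k),(6,j*k),(0,0,255),1); cv2.putText(c,str(y+j),(8,j*k+4),0,.35,(0,0,255),1)
    cv2.imwrite(n,c)
crop(t,140,115,200,150,4,"pics/tA.png")
crop(t,280,115,170,140,4,"pics/tB.png")
crop(s,150,120,280,290,2,"pics/sA.png")
E
```

```text
(no output)
```

View pics/tA.png

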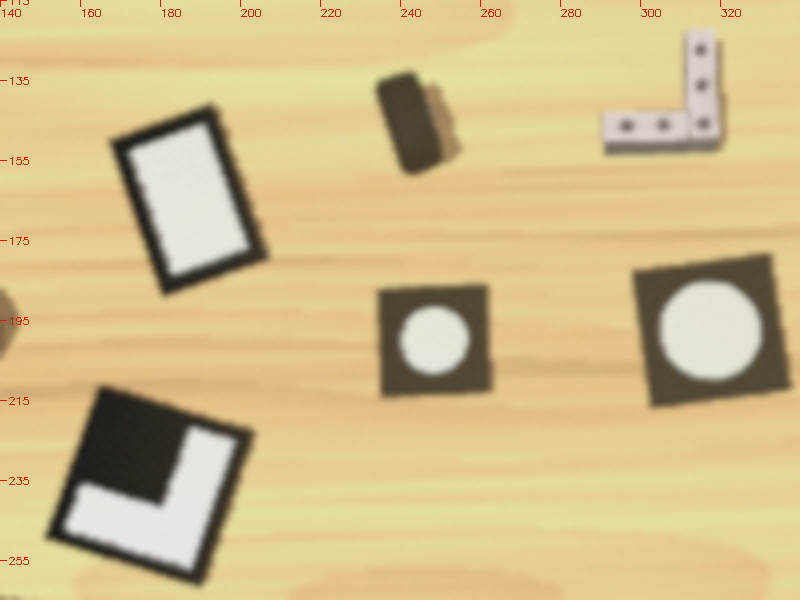

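View pics/tB.png

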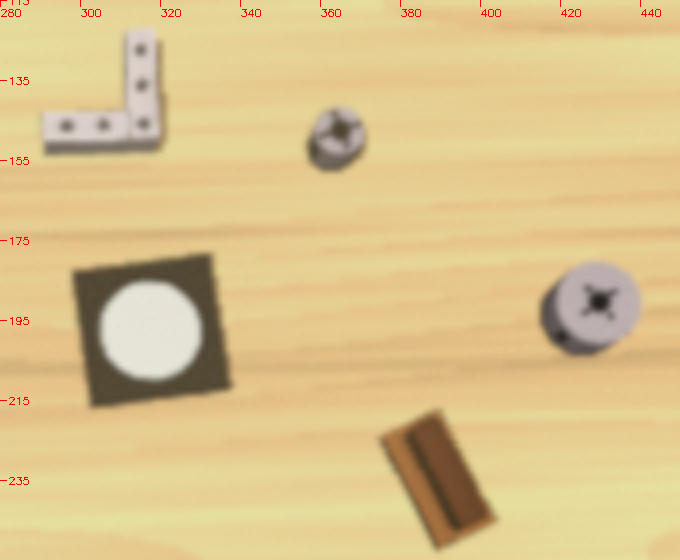

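View pics/sA.png

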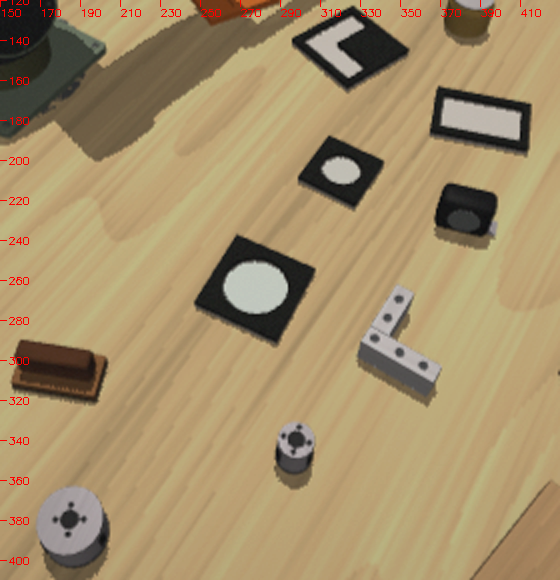

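```bash
cat > h.py <<'E'
import numpy as np
from workcell import env
K={n:env.get_calibration(n) for n in("scene","top")}
def ray(n,p):
    c=K[n];R=np.array(c["R"]);t=np.array(c["t"])
    d=R.T@np.array([(p[0]-c["cx"])/c["fx"],(p[1]-c["cy"])/c["fy"],1]);return -R.T@t,d
def plane(n,p,z):
    o,d=ray(n,p);return o+d*(z-o[2])/d[2]
def tri(pt,ps):
    A=0;b=0
    for n,p in(("top",pt),("scene",ps)):
        o,d=ray(n,p);d=d/np.linalg.norm(d);M=np.eye(3)-np.outer(d,d);A=A+M;b=b+M@o
    return np.linalg.solve(A,b)
E
python3 - <<'E'
from h import *
np.set_printoptions(precision=1,suppress=True)
A=lambda x,y:(x/4+140,y/4+115)
B=lambda x,y:(x/4+280,y/4+115)
S=lambda x,y:(x/2+150,y/2+120)
def show(n,pt,ps,z):
    print(n,tri(pt,ps),"top@z",plane("top",pt,z)[:2],"scene@z",plane("scene",ps,z)[:2])
show("sawL",B(599,302),S(70,520),46)
show("sawS",B(340,131),S(296,440),46)
for n,a,b in[("h0",(704,124),(375,338)),("hx2",(701,50),(423,365)),("hy2",(627,126),(398,299))]:show("sq "+n,A(*a),S(*b),38)
T={"obl":([(110,142),(215,104),(268,258),(164,294)],[(438,88),(531,103),(527,152),(431,134)]),
"small":([(378,290),(488,286),(492,390),(380,397)],[(330,137),(384,160),(356,207),(299,181)]),
"large":([(632,272),(770,254),(792,388),(650,406)],[(237,236),(315,269),(278,343),(195,303)]),
"L":([(98,386),(253,432),(202,585),(46,536)],[(352,8),(409,49),(347,88),(293,41)])}
for n,(a,b) in T.items():
    show(n,A(*np.mean(a,0)),S(*np.mean(b,0)),12)
    P=[plane("top",A(*q),12)[:2] for q in a]
    print("  edges",[(round(float(np.linalg.norm(P[(i+1)%4]-P[i])),1),round(float(np.degrees(np.arctan2(*(P[(i+1)%4]-P[i])[::-1]))),1)) for i in range(4)])
P=[plane("top",B(*q),16)[:2] for q in [(380,437),(438,550)]];print("block base edge",P,np.degrees(np.arctan2(*(P[1]-P[0])[::-1])))
show("ridge",B(452,472),S(57,355),52)
show("tin",(124,188+3),(386,118),55);show("tape",A(400,115),S(467,199),56)
E
```

```text
sawL [ 491.8 -427.8   44.3] top@z [ 490.4 -428.7] scene@z [ 493.5 -426.7]
sawS [ 623.5 -253.4   44.1] top@z [ 621.7 -254. ] scene@z [ 624.9 -253. ]
sq h0 [ 635.5 -113.1   38.3] top@z [ 634.  -114.2] scene@z [ 636.9 -111.6]
sq hx2 [ 691.1 -113.4   39.5] top@z [ 690.4 -114.3] scene@z [ 692.2 -111.6]
sq hy2 [635.2 -57.7  38.5] top@z [634.3 -58.4] scene@z [636.  -56.5]
obl [600.4 267.7   6.1] top@z [596.7 265.2] scene@z [603.  263.6]
  edges [(82.5, -70.9), (125.6, -161.6), (80.1, 108.0), (124.1, 19.5)]
small [488.4  87.8   4.9] top@z [484.9  85.7] scene@z [492.3  84.2]
  edges [(80.4, -89.6), (77.1, -179.0), (81.1, 92.0), (79.3, 0.5)]
large [ 489.8 -114.1    5.2] top@z [ 486.9 -114.9] scene@z [ 493.2 -116.2]
  edges [(101.5, -84.1), (100.3, -173.6), (103.1, 95.7), (99.9, 5.5)]
L [387.7 294.5   5. ] top@z [385.5 291.8] scene@z [391.8 288.7]
  edges [(118.7, -108.2), (114.9, 161.7), (118.4, 71.3), (113.7, -18.2)]
block base edge [array([ 403.2, -274.6]), array([ 321.4, -310.4])] -156.3571952219887
ridge [ 375.1 -314.    46.6] top@z [ 371.9 -315.8] scene@z [ 380.3 -312.7]
tin [508.2 431.2  60.5] top@z [513.  435.5] scene@z [503.9 434.5]
tape [644.8 105.2  44.7] top@z [641.8 104.6] scene@z [645.4  95.2]
```

```bash
python3 -m jog '[{"dx":0.03,"dy":-0.04,"wz":-0.111,"grip":-1},{"dx":0.03,"dy":-0.04,"wz":-0.111,"grip":-1},{"dx":0.03,"dy":-0.04,"wz":-0.111,"grip":-1},{"dx":0.03,"dy":-0.04,"wz":-0.111,"grip":-1},{"dx":0.03,"dy":-0.04,"wz":-0.111,"grip":-1},{"dx":0.03,"dy":-0.04,"wz":-0.111,"grip":-1},{"dx":0.03,"dy":-0.04,"wz":-0.111,"grip":-1},{"dx":0.03,"dy":-0.04,"wz":-0.111,"grip":-1},{"dx":0.03,"dy":-0.04,"wz":-0.111,"grip":-1},{"dx":0.03,"dy":-0.04,"wz":-0.111,"grip":-1}]' 25
python3 -m jog '[{"dx":0.004,"dy":-0.049,"wz":-0.111,"grip":-1},{"dx":0.004,"dy":-0.049,"wz":-0.111,"grip":-1},{"dx":0.004,"dy":-0.049,"wz":-0.111,"grip":-1},{"dx":0.004,"dy":-0.049,"wz":-0.111,"grip":-1},{"dx":0.004,"dy":-0.049,"wz":-0.111,"grip":-1},{"dx":0.004,"dy":-0.049,"wz":-0.111,"grip":-1},{"dx":0.004,"dy":-0.049,"wz":-0.111,"grip":-1},{"dx":0.004,"dy":-0.049,"wz":-0.111,"grip":-1},{"dx":0.004,"dy":-0.049,"wz":-0.111,"grip":-1},{"dx":0.004,"dy":-0.049,"wz":-0.111,"grip":-1}]'
cat >> h.py <<'E'
import cv2
def wpx(p,c):   # project world points into wrist fisheye
    q=np.atleast_2d(p)@np.array(c["R"]).T+np.array(c["t"])
    th=np.arctan2(np.hypot(q[:,0],q[:,1]),q[:,2]);a=np.arctan2(q[:,1],q[:,0])
    return np.c_[c["cx"]+c["fx"]*th*np.cos(a),c["cy"]+c["fy"]*th*np.sin(a)]
def wplane(px,z,c):
    u=(px[0]-c["cx"])/c["fx"];v=(px[1]-c["cy"])/c["fy"];th=np.hypot(u,v)
    d=np.array([u/th*np.sin(th),v/th*np.sin(th),np.cos(th)]);R=np.array(c["R"]);o=-R.T@np.array(c["t"]);d=R.T@d
    return (o+d*(z-o[2])/d[2])[:2]
def save(name,f,c,x=0,y=0,w=560,h=420,k=1,marks=()):
    f=f[:,:,::-1].copy()
    im=cv2.convertScaleAbs(cv2.resize(f[y:y+h,x:x+w],None,fx=k,fy=k,interpolation=cv2.INTER_CUBIC),alpha=1.5)
    for m in marks:
        q=wpx(m,c)[0]; cv2.drawMarker(im,(int((q[0]-x)*k),int((q[1]-y)*k)),(0,0,255),0,10,1)
    for i in range(0,w,40):cv2.putText(im,str(x+i),(i*k,10),0,.35,(0,0,255),1)
    for j in range(0,h,40):cv2.putText(im,str(y+j),(0,j*k+4),0,.35,(0,0,255),1)
    cv2.imwrite(name,im)
E
python3 - <<'E'
from h import *
s=env.state();c=env.get_calibration("wrist");f=env.grab_frame("wrist")
print(s["ee_pos"],s["ee_rot"],s["time_s"],{k:np.round(v,3).tolist() for k,v in c.items()})
save("pics/w1.png",f,c,marks=[(492,-428,46),(623.5,-253.4,46),(488,-115,12),(376,-314,52),(666.5,-82,38),(635.5,-113,38)])
np.save("pics/w1.npy",f)
E
```

```text
[147.57953344 555.28406965 213.22127321] [-1.79910744e+02 -1.97957862e-03  1.65115635e+02] 0.1 {'fx': 325.192, 'fy': 325.192, 'cx': 276.82, 'cy': 206.46, 'R': [[0.257, 0.966, -0.004], [0.928, -0.245, 0.28], [0.269, -0.075, -0.96]], 't': [-573.242, -30.98, 393.369]}invalid input
invalid input
```

View pics/w1.png

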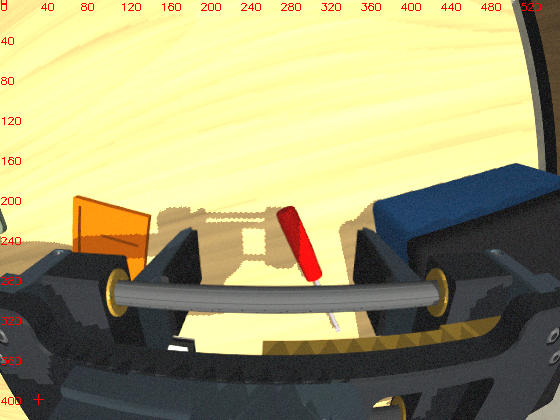

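The wrist view shows the arm still at its start: both moves were refused, probably because every key is required. Retrying with complete rows.

```bash
python3 -m jog '[{"dx":0.03,"dy":-0.04,"dz":0,"wx":0,"wy":0,"wz":-0.111,"grip":-1},{"dx":0.03,"dy":-0.04,"dz":0,"wx":0,"wy":0,"wz":-0.111,"grip":-1},{"dx":0.03,"dy":-0.04,"dz":0,"wx":0,"wy":0,"wz":-0.111,"grip":-1},{"dx":0.03,"dy":-0.04,"dz":0,"wx":0,"wy":0,"wz":-0.111,"grip":-1},{"dx":0.03,"dy":-0.04,"dz":0,"wx":0,"wy":0,"wz":-0.111,"grip":-1},{"dx":0.03,"dy":-0.04,"dz":0,"wx":0,"wy":0,"wz":-0.111,"grip":-1},{"dx":0.03,"dy":-0.04,"dz":0,"wx":0,"wy":0,"wz":-0.111,"grip":-1},{"dx":0.03,"dy":-0.04,"dz":0,"wx":0,"wy":0,"wz":-0.111,"grip":-1},{"dx":0.03,"dy":-0.04,"dz":0,"wx":0,"wy":0,"wz":-0.111,"grip":-1},{"dx":0.03,"dy":-0.04,"dz":0,"wx":0,"wy":0,"wz":-0.111,"grip":-1}]' 25
```

```text
time_s: 1.15
ee_pos: [448.4, 153.8, 214.0]
ee_rot: [180.0, -0.0, 101.2]
force: [0.2, 0.9, 0.9]
gripper_width: 90.9
```

```bash
python3 -m jog '[{"dx":0.003,"dy":-0.049,"dz":0,"wx":0,"wy":0,"wz":-0.133,"grip":-1},{"dx":0.003,"dy":-0.049,"dz":0,"wx":0,"wy":0,"wz":-0.133,"grip":-1},{"dx":0.003,"dy":-0.049,"dz":0,"wx":0,"wy":0,"wz":-0.133,"grip":-1},{"dx":0.003,"dy":-0.049,"dz":0,"wx":0,"wy":0,"wz":-0.133,"grip":-1},{"dx":0.003,"dy":-0.049,"dz":0,"wx":0,"wy":0,"wz":-0.133,"grip":-1},{"dx":0.003,"dy":-0.049,"dz":0,"wx":0,"wy":0,"wz":-0.133,"grip":-1},{"dx":0.003,"dy":-0.049,"dz":0,"wx":0,"wy":0,"wz":-0.133,"grip":-1},{"dx":0.003,"dy":-0.049,"dz":0,"wx":0,"wy":0,"wz":-0.133,"grip":-1},{"dx":0.003,"dy":-0.049,"dz":0,"wx":0,"wy":0,"wz":-0.133,"grip":-1},{"dx":0.003,"dy":-0.049,"dz":0,"wx":0,"wy":0,"wz":-0.133,"grip":-1}]' 25
python3 - <<'E'
from h import *
s=env.state();c=env.get_calibration("wrist");f=env.grab_frame("wrist")
print(s["ee_pos"],s["ee_rot"],s["time_s"],-np.array(c["R"]).T@c["t"])
save("pics/w2.png",f,c,marks=[(492,-428,46),(623.5,-253.4,46),(488,-115,12),(376,-314,52),(635.5,-113,38)])
np.save("pics/w2.npy",f)
E
```

```text
time_s: 2.15
ee_pos: [477.3, -336.3, 213.7]
ee_rot: [-180.0, 0.0, 25.0]
force: [0.1, 1.1, 0.5]
gripper_width: 91.2
[ 477.29616241 -336.25638235  213.73609285] [-1.79978215e+02  3.81127126e-04  2.49736012e+01] 2.15 [ 549.50564104 -302.58972327  384.68432471]
```

View pics/w2.png

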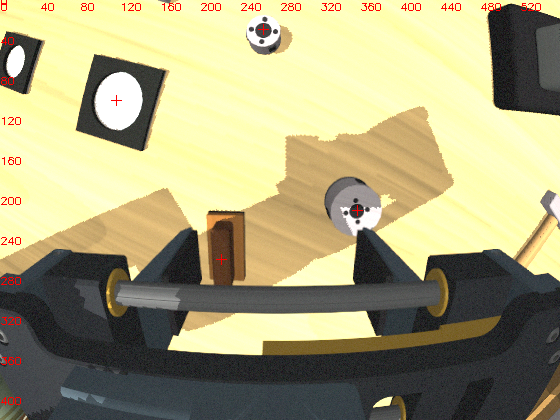

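The marks land on the arbor holes of both saws (357,211 and 263,30), the large tray centre (116,100) and the ridge (221,260), so the estimates hold. Grasping the large saw.

```bash
python3 -m jog '[{"dx":0.0075,"dy":-0.046,"dz":0,"wx":0,"wy":0,"wz":0,"grip":-1},{"dx":0.0075,"dy":-0.046,"dz":0,"wx":0,"wy":0,"wz":0,"grip":-1},{"dx":0,"dy":0,"dz":-0.045,"wx":0,"wy":0,"wz":0,"grip":-1},{"dx":0,"dy":0,"dz":-0.045,"wx":0,"wy":0,"wz":0,"grip":-1},{"dx":0,"dy":0,"dz":-0.04,"wx":0,"wy":0,"wz":0,"grip":-1},{"dx":0,"dy":0,"dz":-0.035,"wx":0,"wy":0,"wz":0,"grip":-1},{"dx":0,"dy":0,"dz":-0.02,"wx":0,"wy":0,"wz":0,"grip":-1},{"dx":0,"dy":0,"dz":-0.01,"wx":0,"wy":0,"wz":0,"grip":-1},{"dx":0,"dy":0,"dz":0,"wx":0,"wy":0,"wz":0,"grip":1},{"dx":0,"dy":0,"dz":0,"wx":0,"wy":0,"wz":0,"grip":1}]' 35
python3 -m jog '[{"dx":0,"dy":0,"dz":0,"wx":0,"wy":0,"wz":0,"grip":1},{"dx":0,"dy":0,"dz":0,"wx":0,"wy":0,"wz":0,"grip":1},{"dx":0,"dy":0,"dz":0,"wx":0,"wy":0,"wz":0,"grip":1},{"dx":0,"dy":0,"dz":0,"wx":0,"wy":0,"wz":0,"grip":1},{"dx":0,"dy":0,"dz":0,"wx":0,"wy":0,"wz":0,"grip":1},{"dx":0,"dy":0,"dz":0,"wx":0,"wy":0,"wz":0,"grip":1}]' 35
```

```text
time_s: 3.2
ee_pos: [493.4, -426.8, 20.0]
ee_rot: [179.9, -0.0, 25.3]
force: [0.3, 0.1, 0.6]
gripper_width: 78.1
time_s: 3.8
ee_pos: [493.2, -426.6, 20.3]
ee_rot: [179.9, -0.0, 25.3]
force: [-0.5, 1.1, 5.5]
gripper_width: 58.4
```

```bash
python3 -m jog '[{"dx":0,"dy":0,"dz":0.02,"wx":0,"wy":0,"wz":0,"grip":1},{"dx":0,"dy":0,"dz":0.03,"wx":0,"wy":0,"wz":0,"grip":1},{"dx":0,"dy":0,"dz":0.03,"wx":0,"wy":0,"wz":0,"grip":1},{"dx":0,"dy":0.04,"dz":0,"wx":0,"wy":0,"wz":0,"grip":1},{"dx":0,"dy":0.045,"dz":0,"wx":0,"wy":0,"wz":0,"grip":1},{"dx":0,"dy":0.045,"dz":0,"wx":0,"wy":0,"wz":0,"grip":1},{"dx":0,"dy":0.045,"dz":0,"wx":0,"wy":0,"wz":0,"grip":1},{"dx":0,"dy":0.045,"dz":0,"wx":0,"wy":0,"wz":0,"grip":1},{"dx":0,"dy":0.045,"dz":0,"wx":0,"wy":0,"wz":0,"grip":1},{"dx":-0.004,"dy":0.045,"dz":0,"wx":0,"wy":0,"wz":0,"grip":1}]' 35
python3 -m jog '[{"dx":0,"dy":0,"dz":0,"wx":0,"wy":0,"wz":0,"grip":1},{"dx":0,"dy":0,"dz":0,"wx":0,"wy":0,"wz":0,"grip":1}]' 35
python3 - <<'E'
from h import *
s=env.state();c=env.get_calibration("wrist");f=env.grab_frame("wrist")
p=s["ee_pos"];print(p,s["ee_rot"])
save("pics/w3.png",f,c,80,120,360,240,2,marks=[(p[0],p[1],p[2]+26),(489,-115,4),(489,-115,12),(376,-314,52)])
np.save("pics/w3.npy",f)
E
```

```text
time_s: 4.8
ee_pos: [488.4, -114.5, 98.6]
ee_rot: [-180.0, -0.0, 25.3]
force: [0.4, 0.2, -2.7]
gripper_width: 58.4
time_s: 5.0
ee_pos: [488.5, -115.5, 98.8]
ee_rot: [180.0, 0.0, 25.5]
force: [-0.0, -0.3, -2.5]
gripper_width: 58.5
[ 488.46675093 -115.53953565   98.77804905] [1.79983552e+02 2.98792766e-02 2.54582398e+01]
```

View pics/w3.png

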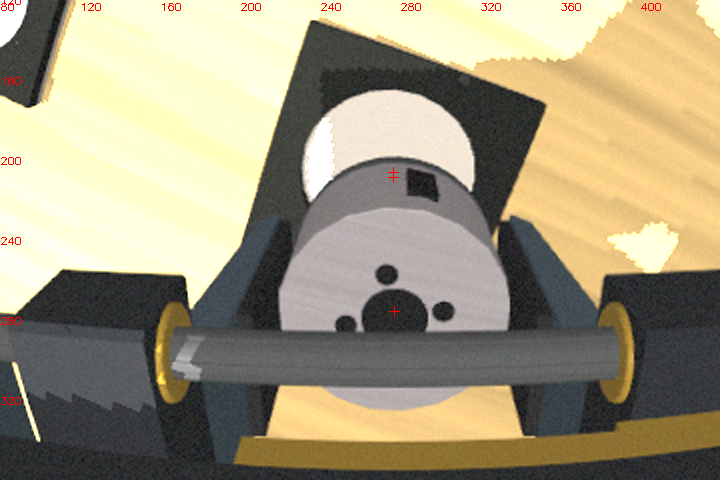

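```bash
python3 - <<'E'
from h import *
s=env.state();c=env.get_calibration("wrist")
P=lambda x,y,z:wplane((x/2+80,y/2+120),z,c)
a,l,r=P(388,90,4),P(303,165,4),P(474,165,4)
from scipy.optimize import least_squares
print("tray",least_squares(lambda q:[np.hypot(*(x-q))-37 for x in(a,l,r)],(489,-115)).x,"saw",P(395,320,s["ee_pos"][2]+26), s["ee_pos"])
E
```

```text
tray [ 487.03451674 -114.84107115] saw [ 486.61468425 -117.80442733] [ 488.81344883 -116.51913174   98.85757566]
```

```bash
python3 -m jog '[{"dx":0.001,"dy":0.003,"dz":-0.03,"wx":0,"wy":0,"wz":0,"grip":1},{"dx":0,"dy":0,"dz":-0.024,"wx":0,"wy":0,"wz":0,"grip":1},{"dx":0,"dy":0,"dz":-0.01,"wx":0,"wy":0,"wz":0,"grip":1},{"dx":0,"dy":0,"dz":-0.005,"wx":0,"wy":0,"wz":0,"grip":1},{"dx":0,"dy":0,"dz":-0.004,"wx":0,"wy":0,"wz":0,"grip":1},{"dx":0,"dy":0,"dz":0,"wx":0,"wy":0,"wz":0,"grip":1},{"dx":0,"dy":0,"dz":0,"wx":0,"wy":0,"wz":0,"grip":1}]' 35
```

```text
time_s: 5.75
ee_pos: [490.4, -113.6, 26.7]
ee_rot: [179.9, -0.1, 25.3]
force: [-0.0, 0.3, -2.2]
gripper_width: 58.3
```

```bash
python3 -m jog '[{"dx":0,"dy":0,"dz":-0.002,"wx":0,"wy":0,"wz":0,"grip":1},{"dx":0,"dy":0,"dz":0,"wx":0,"wy":0,"wz":0,"grip":1},{"dx":0,"dy":0,"dz":-0.001,"wx":0,"wy":0,"wz":0,"grip":1},{"dx":0,"dy":0,"dz":0,"wx":0,"wy":0,"wz":0,"grip":1}]' 35
```

```text
time_s: 6.15
ee_pos: [489.9, -113.3, 24.2]
ee_rot: [180.0, -0.0, 25.3]
force: [-2.7, 0.0, 6.8]
gripper_width: 58.8
```

Contact at the expected floor height. Releasing, then rising toward the small saw and looking back.

```bash
python3 -m jog '[{"dx":0,"dy":0,"dz":0,"wx":0,"wy":0,"wz":0,"grip":-0.2},{"dx":0,"dy":0,"dz":0,"wx":0,"wy":0,"wz":0,"grip":-1},{"dx":0,"dy":0,"dz":0,"wx":0,"wy":0,"wz":0,"grip":-1},{"dx":0,"dy":0,"dz":0.03,"wx":0,"wy":0,"wz":0,"grip":-1},{"dx":0,"dy":0,"dz":0.05,"wx":0,"wy":0,"wz":0,"grip":-1},{"dx":0,"dy":0,"dz":0.046,"wx":0,"wy":0,"wz":0,"grip":-1},{"dx":0.034,"dy":-0.035,"dz":0,"wx":0,"wy":0,"wz":0,"grip":-1},{"dx":0.034,"dy":-0.035,"dz":0,"wx":0,"wy":0,"wz":0,"grip":-1},{"dx":0.033,"dy":-0.035,"dz":0,"wx":0,"wy":0,"wz":0,"grip":-1},{"dx":0.033,"dy":-0.035,"dz":0,"wx":0,"wy":0,"wz":0,"grip":-1}]' 35
python3 - <<'E'
from h import *
s=env.state();c=env.get_calibration("wrist");f=env.grab_frame("wrist")
print(s["ee_pos"],s["ee_rot"],wpx([(623.5,-253.4,46)],c))
save("pics/w4.png",f,c,marks=[(623.5,-253.4,46),(488,-115,12),(635.5,-113,38)])
t=env.grab_frame("top");cv2.imwrite("pics/t4.png",cv2.resize(t[110:260,240:440,::-1],None,fx=3,fy=3,interpolation=cv2.INTER_CUBIC))
E
```

```text
time_s: 7.15
ee_pos: [625.0, -254.6, 149.2]
ee_rot: [180.0, -0.0, 25.3]
force: [0.8, 0.5, -0.2]
gripper_width: 91.2
[ 624.95986696 -254.64552974  149.23050818] [ 1.79964807e+02 -3.32951779e-02  2.53203125e+01] [[274.91565533 205.136124  ]]
```

View pics/w4.png

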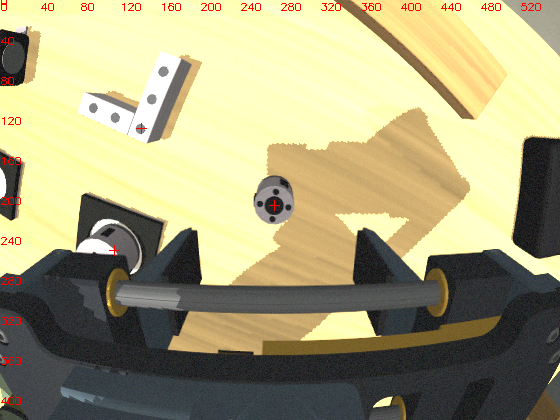

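```bash
python3 -m jog '[{"dx":-0.002,"dy":0.001,"dz":-0.045,"wx":0,"wy":0,"wz":0,"grip":-1},{"dx":0,"dy":0,"dz":-0.04,"wx":0,"wy":0,"wz":0,"grip":-1},{"dx":0,"dy":0,"dz":-0.03,"wx":0,"wy":0,"wz":0,"grip":-1},{"dx":0,"dy":0,"dz":-0.015,"wx":0,"wy":0,"wz":0,"grip":-1},{"dx":0,"dy":0,"dz":0,"wx":0,"wy":0,"wz":0,"grip":1},{"dx":0,"dy":0,"dz":0,"wx":0,"wy":0,"wz":0,"grip":1},{"dx":0,"dy":0,"dz":0,"wx":0,"wy":0,"wz":0,"grip":1},{"dx":0,"dy":0,"dz":0,"wx":0,"wy":0,"wz":0,"grip":1},{"dx":0,"dy":0,"dz":0,"wx":0,"wy":0,"wz":0,"grip":1},{"dx":0,"dy":0,"dz":0,"wx":0,"wy":0,"wz":0,"grip":1}]' 30
python3 -m jog '[{"dx":0,"dy":0,"dz":0,"wx":0,"wy":0,"wz":0,"grip":1},{"dx":0,"dy":0,"dz":0,"wx":0,"wy":0,"wz":0,"grip":1},{"dx":0,"dy":0,"dz":0,"wx":0,"wy":0,"wz":0,"grip":1}]' 30
```

```text
time_s: 8.25
ee_pos: [622.0, -252.4, 19.7]
ee_rot: [179.9, -0.0, 25.3]
force: [-0.3, -0.5, 0.8]
gripper_width: 45.7
time_s: 8.55
ee_pos: [621.9, -252.5, 19.2]
ee_rot: [180.0, -0.0, 25.3]
force: [0.2, -0.8, 2.3]
gripper_width: 34.8
```

View pics/t4.png

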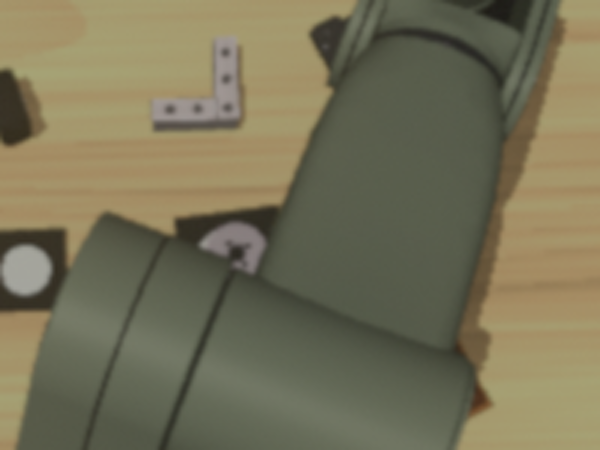

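The top view shows the square untouched and the large saw's arbor hole at about crop (238,253), over its tray. The small saw is held (34.8 mm).

```bash
python3 -m jog '[{"dx":0,"dy":0,"dz":0.04,"wx":0,"wy":0,"wz":0,"grip":1},{"dx":0,"dy":0,"dz":0.045,"wx":0,"wy":0,"wz":0,"grip":1},{"dx":-0.0168,"dy":0.0423,"dz":0.005,"wx":0,"wy":0,"wz":0,"grip":1},{"dx":-0.0168,"dy":0.0423,"dz":0,"wx":0,"wy":0,"wz":0,"grip":1},{"dx":-0.0168,"dy":0.0423,"dz":0,"wx":0,"wy":0,"wz":0,"grip":1},{"dx":-0.0168,"dy":0.0423,"dz":0,"wx":0,"wy":0,"wz":0,"grip":1},{"dx":-0.0168,"dy":0.0423,"dz":0,"wx":0,"wy":0,"wz":0,"grip":1},{"dx":-0.0168,"dy":0.0423,"dz":0,"wx":0,"wy":0,"wz":0,"grip":1},{"dx":-0.0168,"dy":0.0423,"dz":0,"wx":0,"wy":0,"wz":0,"grip":1},{"dx":-0.0168,"dy":0.0423,"dz":0,"wx":0,"wy":0,"wz":0,"grip":1}]' 30
python3 -m jog '[{"dx":0,"dy":0,"dz":0,"wx":0,"wy":0,"wz":0,"grip":1},{"dx":0,"dy":0,"dz":0,"wx":0,"wy":0,"wz":0,"grip":1},{"dx":0,"dy":0,"dz":0,"wx":0,"wy":0,"wz":0,"grip":1}]' 30
python3 - <<'E'
from h import *
s=env.state();c=env.get_calibration("wrist");f=env.grab_frame("wrist")
p=s["ee_pos"];print(p,s["ee_rot"])
save("pics/w5.png",f,c,80,120,360,240,2,marks=[(p[0],p[1],p[2]+27),(488,86,4),(488,86,12)])
E
```

```text
time_s: 9.55
ee_pos: [486.1, 87.6, 108.8]
ee_rot: [-180.0, 0.0, 25.3]
force: [0.8, -0.1, -1.2]
gripper_width: 34.1
time_s: 9.85
ee_pos: [487.7, 85.5, 108.9]
ee_rot: [180.0, -0.0, 25.3]
force: [-0.0, -0.5, -1.0]
gripper_width: 34.4
[487.69368631  85.50440781 108.92866744] [ 1.79974914e+02 -2.32372901e-03  2.52853151e+01]
```

View pics/w5.png

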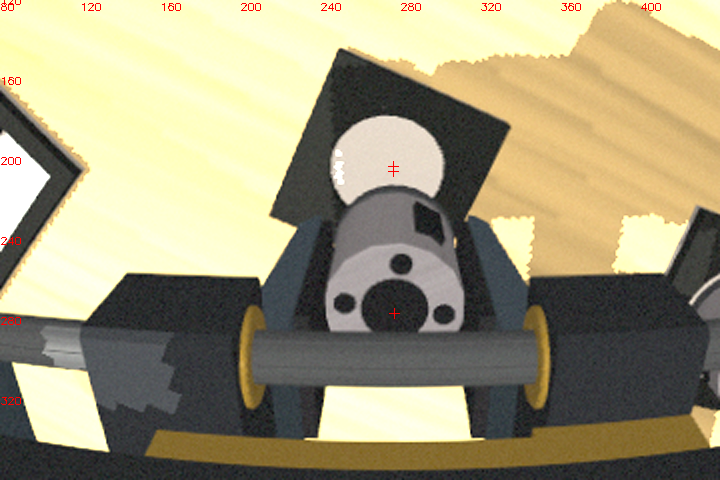

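Floor ellipse: left 330, right 444, top 115 in the crop. The saw's arbor hole is at (395,308).

```bash
python3 - <<'E'
from h import *
s=env.state();c=env.get_calibration("wrist")
P=lambda x,y,z:wplane((x/2+80,y/2+120),z,c)
from scipy.optimize import least_squares
print("tray",least_squares(lambda q:[np.hypot(*(x-q))-25 for x in(P(387,115,4),P(330,165,4),P(444,165,4))],(489,86)).x,"saw",P(395,308,s["ee_pos"][2]+26.8), s["ee_pos"])
print("large saw top seen",plane("top",(238/3+240,253/3+110),50))
E
```

```text
tray [485.2684744   87.32916656] saw [489.16408116  85.56810177] [487.81508486  85.18027632 108.89306083]
large saw top seen [ 487.81505624 -117.06652281   50.        ]
```

```bash
python3 -m jog '[{"dx":-0.003,"dy":0.0015,"dz":-0.04,"wx":0,"wy":0,"wz":0,"grip":1},{"dx":0,"dy":0,"dz":-0.025,"wx":0,"wy":0,"wz":0,"grip":1},{"dx":0,"dy":0,"dz":-0.012,"wx":0,"wy":0,"wz":0,"grip":1},{"dx":0,"dy":0,"dz":-0.005,"wx":0,"wy":0,"wz":0,"grip":1},{"dx":0,"dy":0,"dz":-0.003,"wx":0,"wy":0,"wz":0,"grip":1},{"dx":0,"dy":0,"dz":-0.001,"wx":0,"wy":0,"wz":0,"grip":1},{"dx":0,"dy":0,"dz":0,"wx":0,"wy":0,"wz":0,"grip":1},{"dx":0,"dy":0,"dz":0,"wx":0,"wy":0,"wz":0,"grip":1}]' 30
```

```text
time_s: 10.7
ee_pos: [484.9, 87.6, 23.6]
ee_rot: [180.0, -0.1, 25.3]
force: [-0.0, 0.4, -1.2]
gripper_width: 34.2
```

```bash
python3 -m jog '[{"dx":0,"dy":0,"dz":-0.001,"wx":0,"wy":0,"wz":0,"grip":1},{"dx":0,"dy":0,"dz":-0.001,"wx":0,"wy":0,"wz":0,"grip":1},{"dx":0,"dy":0,"dz":0,"wx":0,"wy":0,"wz":0,"grip":1}]' 30
```

```text
time_s: 11.0
ee_pos: [485.0, 87.7, 23.1]
ee_rot: [180.0, -0.1, 25.3]
force: [-4.0, -1.4, 13.8]
gripper_width: 34.4
```

```bash
python3 -m jog '[{"dx":0,"dy":0,"dz":0,"wx":0,"wy":0,"wz":0,"grip":0},{"dx":0,"dy":0,"dz":0,"wx":0,"wy":0,"wz":0,"grip":-1},{"dx":0,"dy":0,"dz":0,"wx":0,"wy":0,"wz":0,"grip":-1},{"dx":0,"dy":0,"dz":0.03,"wx":0,"wy":0,"wz":0,"grip":-1},{"dx":0,"dy":0,"dz":0.05,"wx":0,"wy":0,"wz":0,"grip":-1},{"dx":0,"dy":0,"dz":0.05,"wx":0,"wy":0,"wz":0,"grip":-1},{"dx":-0.012,"dy":-0.0445,"dz":0,"wx":0,"wy":0,"wz":0,"grip":-1},{"dx":-0.012,"dy":-0.0445,"dz":0,"wx":0,"wy":0,"wz":0,"grip":-1},{"dx":-0.012,"dy":-0.0445,"dz":0,"wx":0,"wy":0,"wz":0,"grip":-1},{"dx":-0.012,"dy":-0.0445,"dz":0,"wx":0,"wy":0,"wz":0,"grip":-1}]' 30
python3 -m jog '[{"dx":-0.012,"dy":-0.0445,"dz":0,"wx":0,"wy":0,"wz":0,"grip":-1},{"dx":-0.012,"dy":-0.0445,"dz":0,"wx":0,"wy":0,"wz":0,"grip":-1},{"dx":-0.012,"dy":-0.0445,"dz":0,"wx":0,"wy":0,"wz":0,"grip":-1},{"dx":-0.012,"dy":-0.0445,"dz":0,"wx":0,"wy":0,"wz":0,"grip":-1},{"dx":-0.012,"dy":-0.0445,"dz":0,"wx":0,"wy":0,"wz":0,"grip":-1},{"dx":0,"dy":0,"dz":0,"wx":0,"wy":0,"wz":0,"grip":-1},{"dx":0,"dy":0,"dz":0,"wx":0,"wy":0,"wz":0,"grip":-1}]' 30
python3 - <<'E'
from h import *
s=env.state();c=env.get_calibration("wrist");f=env.grab_frame("wrist")
p=s["ee_pos"];print(p,s["ee_rot"])
save("pics/w6.png",f,c,0,0,560,420,1,marks=[(373.5,-314.5,52),(488,-115,12),(487,87,12)])
np.save("pics/w6.npy",f)
E
```

```text
time_s: 12.0
ee_pos: [435.6, -91.7, 151.0]
ee_rot: [180.0, -0.0, 25.4]
force: [0.5, -0.3, 1.0]
gripper_width: 91.0
time_s: 12.7
ee_pos: [375.8, -313.3, 150.5]
ee_rot: [-179.9, 0.0, 25.2]
force: [0.6, -0.1, 0.5]
gripper_width: 91.2
[ 375.76318729 -313.31197436  150.5278975 ] [-1.79932043e+02  5.23883959e-03  2.51685308e+01]
```

View pics/w6.png

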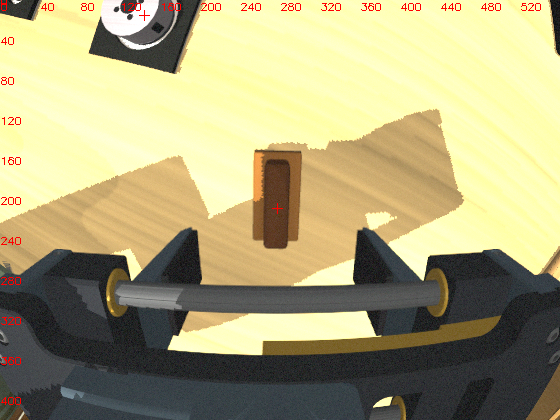

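The ridge (264–289, 160–248) is centred on the mark and aligned with the hand. Grasping the block.

```bash
python3 -m jog '[{"dx":-0.001,"dy":-0.001,"dz":-0.045,"wx":0,"wy":0,"wz":0,"grip":-1},{"dx":0,"dy":0,"dz":-0.04,"wx":0,"wy":0,"wz":0,"grip":-1},{"dx":0,"dy":0,"dz":-0.027,"wx":0,"wy":0,"wz":0,"grip":-1},{"dx":0,"dy":0,"dz":-0.012,"wx":0,"wy":0,"wz":0,"grip":-1},{"dx":0,"dy":0,"dz":0,"wx":0,"wy":0,"wz":0,"grip":1},{"dx":0,"dy":0,"dz":0,"wx":0,"wy":0,"wz":0,"grip":1},{"dx":0,"dy":0,"dz":0,"wx":0,"wy":0,"wz":0,"grip":1},{"dx":0,"dy":0,"dz":0,"wx":0,"wy":0,"wz":0,"grip":1},{"dx":0,"dy":0,"dz":0,"wx":0,"wy":0,"wz":0,"grip":1},{"dx":0,"dy":0,"dz":0,"wx":0,"wy":0,"wz":0,"grip":1}]' 30
python3 -m jog '[{"dx":0,"dy":0,"dz":0,"wx":0,"wy":0,"wz":0,"grip":1},{"dx":0,"dy":0,"dz":0,"wx":0,"wy":0,"wz":0,"grip":1},{"dx":0,"dy":0,"dz":0,"wx":0,"wy":0,"wz":0,"grip":1},{"dx":0,"dy":0,"dz":0,"wx":0,"wy":0,"wz":0,"grip":1},{"dx":0,"dy":0,"dz":0,"wx":0,"wy":0,"wz":0,"grip":1}]' 30
```

```text
time_s: 13.75
ee_pos: [375.5, -314.1, 27.4]
ee_rot: [179.9, -0.0, 25.3]
force: [0.0, -0.1, 0.5]
gripper_width: 46.1
time_s: 14.25
ee_pos: [375.0, -313.6, 26.9]
ee_rot: [-180.0, 0.0, 25.3]
force: [-1.3, 1.2, 1.3]
gripper_width: 22.1
```

```bash
python3 -m jog '[{"dx":0,"dy":0,"dz":0.035,"wx":0,"wy":0,"wz":0,"grip":1},{"dx":0,"dy":0,"dz":0.045,"wx":0,"wy":0,"wz":0,"grip":1},{"dx":0,"dy":0,"dz":0.03,"wx":0,"wy":0,"wz":0,"grip":1},{"dx":0.0172,"dy":0.0446,"dz":0,"wx":0,"wy":0,"wz":-0.01,"grip":1},{"dx":0.0172,"dy":0.0446,"dz":0,"wx":0,"wy":0,"wz":-0.01,"grip":1},{"dx":0.0172,"dy":0.0446,"dz":0,"wx":0,"wy":0,"wz":-0.01,"grip":1},{"dx":0.0172,"dy":0.0446,"dz":0,"wx":0,"wy":0,"wz":-0.01,"grip":1},{"dx":0.0172,"dy":0.0446,"dz":0,"wx":0,"wy":0,"wz":-0.01,"grip":1},{"dx":0.0172,"dy":0.0446,"dz":0,"wx":0,"wy":0,"wz":-0.01,"grip":1},{"dx":0.0172,"dy":0.0446,"dz":0,"wx":0,"wy":0,"wz":-0.01,"grip":1}]' 30
python3 -m jog '[{"dx":0.0172,"dy":0.0446,"dz":0,"wx":0,"wy":0,"wz":-0.01,"grip":1},{"dx":0.0172,"dy":0.0446,"dz":0,"wx":0,"wy":0,"wz":-0.01,"grip":1},{"dx":0.0172,"dy":0.0446,"dz":0,"wx":0,"wy":0,"wz":-0.01,"grip":1},{"dx":0.0172,"dy":0.0446,"dz":0,"wx":0,"wy":0,"wz":-0.01,"grip":1},{"dx":0.0172,"dy":0.0446,"dz":0,"wx":0,"wy":0,"wz":0,"grip":1},{"dx":0.0172,"dy":0.0446,"dz":0,"wx":0,"wy":0,"wz":0,"grip":1},{"dx":0,"dy":0,"dz":0,"wx":0,"wy":0,"wz":0,"grip":1},{"dx":0,"dy":0,"dz":0,"wx":0,"wy":0,"wz":0,"grip":1},{"dx":0,"dy":0,"dz":0,"wx":0,"wy":0,"wz":0,"grip":1}]' 30
python3 - <<'E'
from h import *
s=env.state();c=env.get_calibration("wrist");f=env.grab_frame("wrist")
p=s["ee_pos"];print(p,s["ee_rot"])
save("pics/w7.png",f,c,80,100,360,260,2,marks=[(p[0],p[1],p[2]+25),(599,266,4),(599,266,12)])
E
```

```text
time_s: 15.25
ee_pos: [495.9, 0.3, 136.6]
ee_rot: [180.0, 0.0, 21.3]
force: [0.2, -0.5, -1.9]
gripper_width: 21.8
time_s: 16.15
ee_pos: [598.2, 264.8, 136.2]
ee_rot: [180.0, 0.1, 19.0]
force: [0.7, -0.1, -2.6]
gripper_width: 21.6
[598.1848012  264.84406229 136.22887064] [1.79959626e+02 1.18154948e-01 1.89871707e+01]
```

View pics/w7.png

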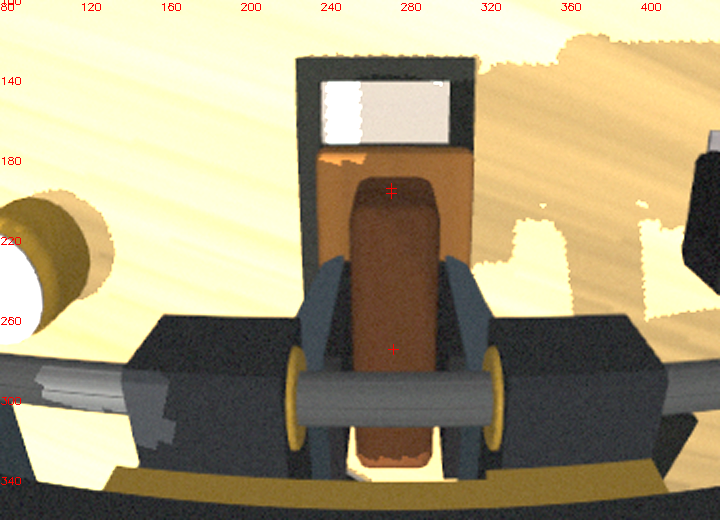

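```bash
python3 - <<'E'
from h import *
s=env.state();c=env.get_calibration("wrist");z=s["ee_pos"][2]
P=lambda x,y,z:wplane((x/2+80,y/2+100),z,c)
def edge(a,b,zz,L):
    A,B=P(*a,zz),P(*b,zz);d=(B-A)/np.linalg.norm(B-A);xd=np.array([-d[1],d[0]])
    m=(A+B)/2;return m-L*xd,np.degrees(np.arctan2(xd[1],xd[0])),np.linalg.norm(B-A)
print("block",edge((317,150),(473,148),z-26.9+16,45))
print("tray",edge((297,58),(475,57),12,63)); print("floor",edge((320,82),(450,80),4,52))
print(s["ee_pos"])
E
```

```text
block (array([598.16059906, 263.4708122 ]), np.float64(19.712826446304682), np.float64(44.5664824117518))
tray (array([599.09830073, 268.1808912 ]), np.float64(19.179254052465215), np.float64(80.69152756298334))
floor (array([598.44203067, 268.03743358]), np.float64(19.747387487669833), np.float64(60.68301517409189))
[598.31162117 264.55962262 136.55612012]
```

```bash
python3 -m jog '[{"dx":0.0005,"dy":0.004,"dz":-0.04,"wx":0,"wy":0,"wz":0,"grip":1},{"dx":0,"dy":0,"dz":-0.035,"wx":0,"wy":0,"wz":0,"grip":1},{"dx":0,"dy":0,"dz":-0.018,"wx":0,"wy":0,"wz":0,"grip":1},{"dx":0,"dy":0,"dz":-0.008,"wx":0,"wy":0,"wz":0,"grip":1},{"dx":0,"dy":0,"dz":-0.003,"wx":0,"wy":0,"wz":0,"grip":1},{"dx":0,"dy":0,"dz":-0.001,"wx":0,"wy":0,"wz":0,"grip":1},{"dx":0,"dy":0,"dz":-0.001,"wx":0,"wy":0,"wz":0,"grip":1},{"dx":0,"dy":0,"dz":0,"wx":0,"wy":0,"wz":0,"grip":1}]' 30
```

```text
time_s: 17.0
ee_pos: [600.0, 270.1, 32.1]
ee_rot: [-180.0, -0.1, 19.0]
force: [-1.0, 0.5, -2.3]
gripper_width: 22.2
```

```bash
python3 -m jog '[{"dx":0,"dy":0,"dz":-0.001,"wx":0,"wy":0,"wz":0,"grip":1},{"dx":0,"dy":0,"dz":-0.001,"wx":0,"wy":0,"wz":0,"grip":1},{"dx":0,"dy":0,"dz":0,"wx":0,"wy":0,"wz":0,"grip":1}]' 30
```

```text
time_s: 17.3
ee_pos: [600.0, 270.2, 31.0]
ee_rot: [180.0, -0.1, 19.0]
force: [-0.3, -0.8, 6.5]
gripper_width: 21.8
```

```bash
python3 -m jog '[{"dx":0,"dy":0,"dz":0,"wx":0,"wy":0,"wz":0,"grip":0},{"dx":0,"dy":0,"dz":0,"wx":0,"wy":0,"wz":0,"grip":-1},{"dx":0,"dy":0,"dz":0,"wx":0,"wy":0,"wz":0,"grip":-1},{"dx":0,"dy":0,"dz":0.035,"wx":0,"wy":0,"wz":0,"grip":-1},{"dx":0,"dy":0,"dz":0.05,"wx":0,"wy":0,"wz":0,"grip":-1},{"dx":0,"dy":0,"dz":0.04,"wx":0,"wy":0,"wz":0,"grip":-1},{"dx":0.0045,"dy":-0.0433,"dz":0,"wx":0,"wy":0,"wz":0.138,"grip":-1},{"dx":0.0045,"dy":-0.0433,"dz":0,"wx":0,"wy":0,"wz":0.138,"grip":-1},{"dx":0.0045,"dy":-0.0433,"dz":0,"wx":0,"wy":0,"wz":0.138,"grip":-1},{"dx":0.0045,"dy":-0.0433,"dz":0,"wx":0,"wy":0,"wz":0.138,"grip":-1}]' 30
python3 -m jog '[{"dx":0.0045,"dy":-0.0433,"dz":0,"wx":0,"wy":0,"wz":0.138,"grip":-1},{"dx":0.0045,"dy":-0.0433,"dz":0,"wx":0,"wy":0,"wz":0.138,"grip":-1},{"dx":0.0045,"dy":-0.0433,"dz":0,"wx":0,"wy":0,"wz":0.138,"grip":-1},{"dx":0.0045,"dy":-0.0433,"dz":0,"wx":0,"wy":0,"wz":0.138,"grip":-1},{"dx":0,"dy":0,"dz":0,"wx":0,"wy":0,"wz":0.138,"grip":-1},{"dx":0,"dy":0,"dz":0,"wx":0,"wy":0,"wz":0,"grip":-1},{"dx":0,"dy":0,"dz":0,"wx":0,"wy":0,"wz":0,"grip":-1}]' 30
python3 - <<'E'
from h import *
s=env.state();c=env.get_calibration("wrist");f=env.grab_frame("wrist")
p=s["ee_pos"];print(p,s["ee_rot"])
save("pics/w8.png",f,c,140,100,280,210,2,marks=[(635.5,-113,38),(691.5,-113,38),(635.5,-57.5,38),(635.5,-76,38)])
E
```

```text
time_s: 18.3
ee_pos: [617.3, 95.3, 154.0]
ee_rot: [180.0, -0.0, 51.0]
force: [1.0, -0.8, 0.2]
gripper_width: 91.0
time_s: 19.0
ee_pos: [635.3, -76.1, 153.8]
ee_rot: [-180.0, -0.0, 90.0]
force: [-0.2, -0.4, 0.7]
gripper_width: 91.1
[635.280328   -76.13661963 153.77560513] [-1.79983388e+02 -2.08636713e-02  9.00162238e+01]
```

View pics/w8.png

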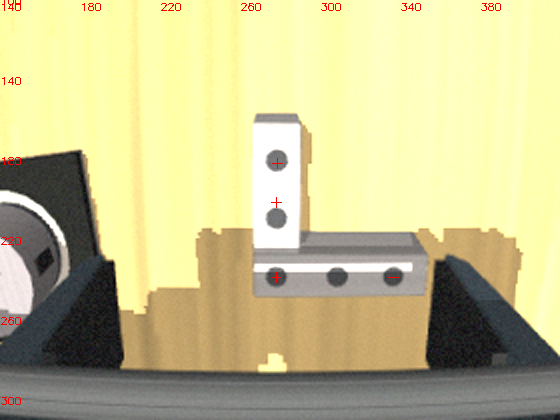

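All marks lie on the holes and the square is aligned with the hand. Grasping across the y leg: the part is symmetric, and this keeps joint 6 away from its limit.

```bash
python3 -m jog '[{"dx":0,"dy":0.002,"dz":-0.045,"wx":0,"wy":0,"wz":0,"grip":-1},{"dx":0,"dy":0,"dz":-0.045,"wx":0,"wy":0,"wz":0,"grip":-1},{"dx":0,"dy":0,"dz":-0.032,"wx":0,"wy":0,"wz":0,"grip":-1},{"dx":0,"dy":0,"dz":-0.016,"wx":0,"wy":0,"wz":0,"grip":-1},{"dx":0,"dy":0,"dz":0,"wx":0,"wy":0,"wz":0,"grip":1},{"dx":0,"dy":0,"dz":0,"wx":0,"wy":0,"wz":0,"grip":1},{"dx":0,"dy":0,"dz":0,"wx":0,"wy":0,"wz":0,"grip":1},{"dx":0,"dy":0,"dz":0,"wx":0,"wy":0,"wz":0,"grip":1},{"dx":0,"dy":0,"dz":0,"wx":0,"wy":0,"wz":0,"grip":1},{"dx":0,"dy":0,"dz":0,"wx":0,"wy":0,"wz":0,"grip":1}]' 30
python3 -m jog '[{"dx":0,"dy":0,"dz":0,"wx":0,"wy":0,"wz":0,"grip":1},{"dx":0,"dy":0,"dz":0,"wx":0,"wy":0,"wz":0,"grip":1},{"dx":0,"dy":0,"dz":0,"wx":0,"wy":0,"wz":0,"grip":1},{"dx":0,"dy":0,"dz":0,"wx":0,"wy":0,"wz":0,"grip":1},{"dx":0,"dy":0,"dz":0,"wx":0,"wy":0,"wz":0,"grip":1}]' 40
```

```text
time_s: 20.05
ee_pos: [635.7, -74.5, 16.7]
ee_rot: [179.9, 0.0, 90.2]
force: [-0.4, 0.8, 0.3]
gripper_width: 45.8
time_s: 20.55
ee_pos: [635.5, -74.5, 16.0]
ee_rot: [180.0, 0.0, 90.2]
force: [-0.1, -1.0, -0.1]
gripper_width: 21.7
```

```bash
python3 -m jog '[{"dx":0,"dy":0,"dz":0.035,"wx":0,"wy":0,"wz":0,"grip":1},{"dx":0,"dy":0,"dz":0.045,"wx":0,"wy":0,"wz":0,"grip":1},{"dx":0,"dy":0,"dz":0.04,"wx":0,"wy":0,"wz":0,"grip":1},{"dx":-0.0251,"dy":0.035,"dz":0,"wx":0,"wy":0,"wz":-0.032,"grip":1},{"dx":-0.0251,"dy":0.035,"dz":0,"wx":0,"wy":0,"wz":-0.032,"grip":1},{"dx":-0.0251,"dy":0.035,"dz":0,"wx":0,"wy":0,"wz":-0.032,"grip":1},{"dx":-0.0251,"dy":0.035,"dz":0,"wx":0,"wy":0,"wz":-0.032,"grip":1},{"dx":-0.0251,"dy":0.035,"dz":0,"wx":0,"wy":0,"wz":-0.032,"grip":1},{"dx":-0.0251,"dy":0.035,"dz":0,"wx":0,"wy":0,"wz":-0.032,"grip":1},{"dx":-0.0251,"dy":0.035,"dz":0,"wx":0,"wy":0,"wz":-0.032,"grip":1}]' 40
python3 -m jog '[{"dx":-0.0251,"dy":0.035,"dz":0,"wx":0,"wy":0,"wz":-0.032,"grip":1},{"dx":-0.0251,"dy":0.035,"dz":0,"wx":0,"wy":0,"wz":-0.032,"grip":1},{"dx":-0.0251,"dy":0.035,"dz":0,"wx":0,"wy":0,"wz":-0.032,"grip":1},{"dx":-0.0251,"dy":0.035,"dz":0,"wx":0,"wy":0,"wz":0,"grip":1},{"dx":0,"dy":0,"dz":0,"wx":0,"wy":0,"wz":0,"grip":1},{"dx":0,"dy":0,"dz":0,"wx":0,"wy":0,"wz":0,"grip":1},{"dx":0,"dy":0,"dz":0,"wx":0,"wy":0,"wz":0,"grip":1}]' 40
python3 - <<'E'
from h import *
s=env.state();c=env.get_calibration("wrist");f=env.grab_frame("wrist")
p=s["ee_pos"];print(p,s["ee_rot"])
a=np.radians(-18.2);R=np.array([[np.cos(a),-np.sin(a)],[np.sin(a),np.cos(a)]])
g=lambda x,y,z,o:(*(np.array(o)+R@[x,y]),z)
o=(386.5,293)
save("pics/w9.png",f,c,80,60,360,290,2,marks=[g(x,y,12,o) for x,y in((-59,-59),(59,-59),(59,59),(-59,59))])
E
```

```text
time_s: 21.55
ee_pos: [458.1, 171.6, 135.7]
ee_rot: [-180.0, 0.0, 77.2]
force: [0.7, 1.0, -1.7]
gripper_width: 21.5
time_s: 22.25
ee_pos: [359.6, 309.8, 135.8]
ee_rot: [180.0, 0.0, 71.8]
force: [-0.3, -0.3, -1.7]
gripper_width: 21.7
[359.5513228  309.78111506 135.77323272] [1.79992585e+02 4.41868036e-02 7.18110090e+01]
```

View pics/w9.png

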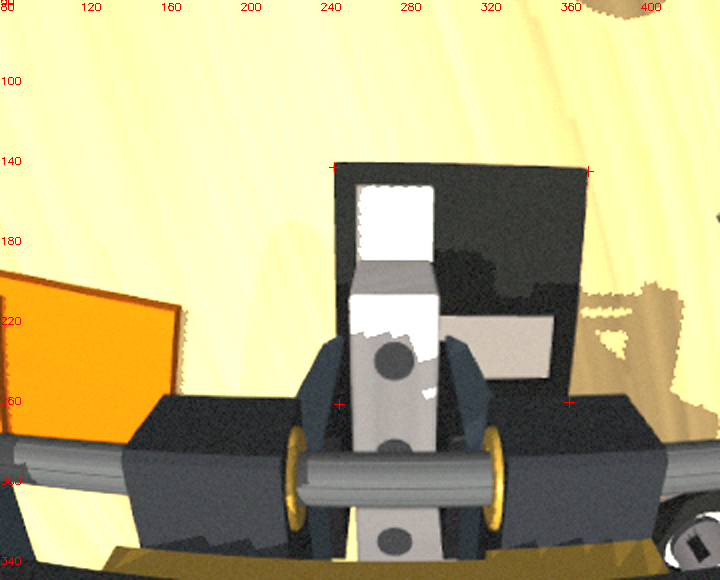

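The black L tray matches its predicted corners to within about 2 px. The leg's end edge is at (349..438, 293) in the crop; computing the remaining offset.

```bash
python3 - <<'E'
from h import *
s=env.state();c=env.get_calibration("wrist");z=s["ee_pos"][2]
P=lambda x,y,z:wplane((x/2+80,y/2+60),z,c)
a=np.radians(-18.2);R=np.array([[np.cos(a),-np.sin(a)],[np.sin(a),np.cos(a)]])
A,B=P(334,163,12),P(587,168,12);d=B-A;print("tray",(A+B)/2-R@[0,59],np.degrees(np.arctan2(d[1],d[0])),np.linalg.norm(d))
C,D=P(357,186,4),P(434,186,4);print("floor end->origin",(C+D)/2-R@[-31,49],np.linalg.norm(C-D))
A,B=P(349,293,z+22),P(438,293,z+22);d=B-A;print("sq",(A+B)/2-R@[-31,42],np.degrees(np.arctan2(d[1],d[0])),np.linalg.norm(d));print(s["ee_pos"])
E
```

```text
tray [386.91211646 294.73476755] -18.566061775598403 117.02685547005213
floor end->origin [386.85583883 293.39908256] 35.99816651149878
sq [386.5527667  294.11145267] -18.182725289192284 21.295070136876454
[359.78745777 309.59221733 135.80075244]
```

```bash
python3 -m jog '[{"dx":0,"dy":0,"dz":-0.045,"wx":0,"wy":0,"wz":0,"grip":1},{"dx":0,"dy":0,"dz":-0.035,"wx":0,"wy":0,"wz":0,"grip":1},{"dx":0,"dy":0,"dz":-0.02,"wx":0,"wy":0,"wz":0,"grip":1},{"dx":0,"dy":0,"dz":-0.01,"wx":0,"wy":0,"wz":0,"grip":1},{"dx":0,"dy":0,"dz":-0.004,"wx":0,"wy":0,"wz":0,"grip":1},{"dx":0,"dy":0,"dz":-0.001,"wx":0,"wy":0,"wz":0,"grip":1},{"dx":0,"dy":0,"dz":-0.001,"wx":0,"wy":0,"wz":0,"grip":1},{"dx":0,"dy":0,"dz":0,"wx":0,"wy":0,"wz":0,"grip":1}]' 40
```

```text
time_s: 23.1
ee_pos: [359.9, 310.9, 20.8]
ee_rot: [179.9, -0.1, 71.8]
force: [-0.2, -0.1, -1.4]
gripper_width: 21.5
```

```bash
python3 -m jog '[{"dx":0,"dy":0,"dz":-0.001,"wx":0,"wy":0,"wz":0,"grip":1},{"dx":0,"dy":0,"dz":-0.001,"wx":0,"wy":0,"wz":0,"grip":1},{"dx":0,"dy":0,"dz":0,"wx":0,"wy":0,"wz":0,"grip":1}]' 40
```

```text
time_s: 23.4
ee_pos: [359.9, 311.0, 19.9]
ee_rot: [179.9, -0.1, 71.9]
force: [-1.9, -2.1, 12.8]
gripper_width: 21.9
```

```bash
python3 -m jog '[{"dx":0,"dy":0,"dz":0,"wx":0,"wy":0,"wz":0,"grip":0},{"dx":0,"dy":0,"dz":0,"wx":0,"wy":0,"wz":0,"grip":-1},{"dx":0,"dy":0,"dz":0,"wx":0,"wy":0,"wz":0,"grip":-1},{"dx":0,"dy":0,"dz":0.03,"wx":0,"wy":0,"wz":0,"grip":-1},{"dx":0,"dy":0,"dz":0.05,"wx":0,"wy":0,"wz":0,"grip":-1},{"dx":0,"dy":0,"dz":0.05,"wx":0,"wy":0,"wz":0,"grip":-1},{"dx":0,"dy":0,"dz":0.05,"wx":0,"wy":0,"wz":0,"grip":-1},{"dx":-0.03,"dy":0.035,"dz":0,"wx":0,"wy":0,"wz":0,"grip":-1},{"dx":-0.03,"dy":0.035,"dz":0,"wx":0,"wy":0,"wz":0,"grip":-1},{"dx":-0.03,"dy":0.035,"dz":0,"wx":0,"wy":0,"wz":0,"grip":-1}]' 40
python3 -m jog '[{"dx":-0.03,"dy":0.035,"dz":0,"wx":0,"wy":0,"wz":0,"grip":-1},{"dx":-0.03,"dy":0.035,"dz":0,"wx":0,"wy":0,"wz":0,"grip":-1},{"dx":-0.03,"dy":0.035,"dz":0,"wx":0,"wy":0,"wz":0,"grip":-1},{"dx":-0.03,"dy":0.035,"dz":0,"wx":0,"wy":0,"wz":0,"grip":-1},{"dx":0,"dy":0,"dz":0,"wx":0,"wy":0,"wz":0,"grip":-1},{"dx":0,"dy":0,"dz":0,"wx":0,"wy":0,"wz":0,"grip":-1}]' 40
python3 - <<'E'
from h import *
t=env.grab_frame("top")[115:265,110:350,::-1];s=env.grab_frame("scene")[95:295,215:435,::-1]
cv2.imwrite("pics/fin.png",cv2.convertScaleAbs(np.hstack([cv2.resize(t,(432,270),interpolation=2),cv2.resize(s,(297,270),interpolation=2)]),alpha=1.6))
cv2.imwrite("pics/fint.png",cv2.convertScaleAbs(cv2.resize(t,None,fx=3.3,fy=3.3,interpolation=2),alpha=1.6))
cv2.imwrite("pics/fins.png",cv2.convertScaleAbs(cv2.resize(s,None,fx=3,fy=3,interpolation=2),alpha=1.6))
E
```

```text
time_s: 24.4
ee_pos: [268.5, 416.4, 198.5]
ee_rot: [180.0, -0.1, 71.8]
force: [-0.1, 0.1, 0.1]
gripper_width: 91.2
time_s: 25.0
ee_pos: [148.6, 555.6, 197.2]
ee_rot: [180.0, 0.1, 72.0]
force: [0.4, 0.1, 0.2]
gripper_width: 91.6
```

View pics/fint.png

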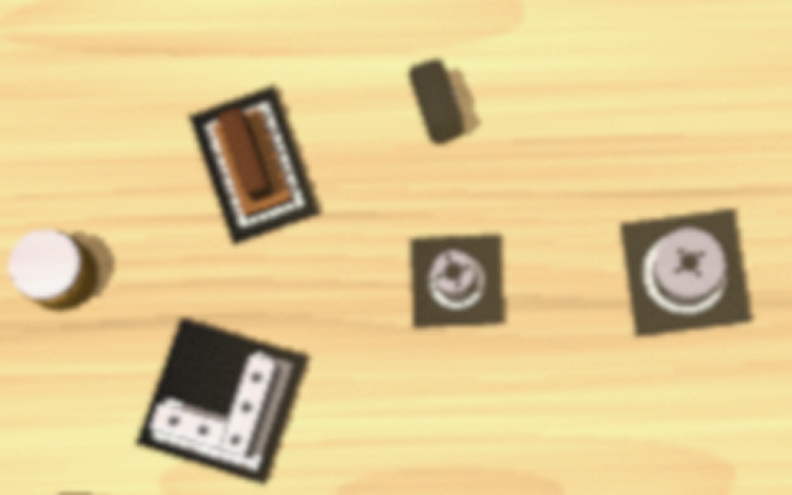

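The top view shows all four in their cut-outs, with white floor visible around each, and the tape and tin upright. A quick numeric check of the tops at seated height (z = 50/50/56):

```bash
python3 - <<'E'
from h import *
T=lambda x,y:(x/3.3+110,y/3.3+115)
for n,p,z in(("large",(689,262),50),("small",(455,273),50),("sq corner hole",(237,440),42),("tin",(44,268),55),("tape",(436,101),56)):print(n,plane("top",T(*p),z)[:2].round(1))
print("tray L",plane("top",T(*np.mean([(621,225),(737,210),(751,321),(636,336)],0)),12)[:2],"S",plane("top",T(*np.mean([(410,239),(500,234),(505,323),(414,327)],0)),12)[:2])
env.job_done()
E
```

```text
large [ 487.7 -115.5]
small [484.1  84.7]
sq corner hole [346.8 272.2]
tin [497.9 436.9]
tape [636.1  98.6]
tray L [ 486.17831666 -115.47977075] S [485.23556679  85.90122615]
the job is handed in; nothing more can be done
```

I put all four accessories in their matching trays in the order you listed, and handed the job in at about 25 s of the 131 s allowed. There is no verdict yet, since the hand-in reports none.

- **Seating:** each placing made contact with the tray floor at the height I expected (6 to 14 N on the wrist). After I opened the gripper, the arm moved well clear of everything.
- **Position:** the last top view shows all four seated with white floor visible around them. The hole saw tops are within about 2 mm of their tray centres, and the cut-outs allow 7 mm. The square and the block were within 1 mm and 5 mm before lowering, and I corrected the 5 mm.
- **Not touched:** the tape measure and wax tin are still standing, and the arm kept above their tops all the way. The final readings put the tape about 6 mm and the tin about 15 mm in x from my first ones. I put that down to rough pixel picking at the start, but didn't check it further. The arm never went to the orange L-tray look-alike.
- **Disagreements and failures:** triangulating from the two fixed cameras gave tray heights of about 5 mm instead of 12 mm, so I used the wrist camera for the final alignment. The first two move commands were refused because rows were incomplete, and nothing moved. A last check from the scene camera could not be viewed because the picture limit was reached.
- **Change of grip:** I gripped the clamping square across its y leg rather than the suggested x leg, to keep joint 6 away from its limit.

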